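Hang the key hanger on the hall rail and slide it to its mark

ROBOT

A 6-joint arm with a two-finger parallel gripper is mounted at the origin on the work surface. World frame = base frame: x ahead of the robot, y to its left, z up, the work surface at z = 0. Lengths are in m, angles in rad, forces in N, time in s.
With the tool pointing down it reaches from about 0.275 to 0.975 m from the base axis. Payload 8.4 kg.
Tool frame: the origin (TCP) lies midway between the tips of the shut fingers; the grasp point (between the pads) lies 19 mm behind it; z points along the fingers, y is the line along which they close (so a half turn about z gives the same grasp; the last joint's range is limited). The gripper opens to 92 mm and grips with 3 to 60 N. Pads are 20 mm wide; open, the fingers measure 128 mm over their backs; the gripper's body (75 mm by 189 mm) begins 69 mm behind the grasp point.
Start: joints at [-1.145, 0.353, 1.633, -0, 1.155, -0.002], TCP at [0.259, -0.569, 0.215] pointing down, gripper open.
Joint ranges: [-2.63, 2.63], [-0.92, 2.1], [0.06, 2.66], [-1.3, 4.44], [0, 2.69], [-3.02, 3.02]. Speed limits (rad/s): [2.22, 2.22, 2.79, 3.14, 3.14, 3.14].

INTERFACE

Orientations are given as a unit quaternion [w, x, y, z].
In Python, from rig import env gives the robot as it stands.
- The arm moves only by the tool step_arm, never from a script. Its argument "targets" is a list of rows, each a list of 3 entries, a list of its own where there are three numbers: the shift along the tool's x, y, z as a fraction of full scale, then the turn, a rotation vector about the tool's x, y, z as a fraction of full scale, then the opening, from 0 (shut) to 1 (fully open). A call has 1 to 10 rows; each row shifts and turns the commanded pose from where the row before left it, along the tool's axes as they then stand; what a row does not reach is not made up. Full scale, the value 1, is 0.1 m for a shift and 45 degrees for a turn. A row lasts 1/12 s, in which the tool goes at most 41.7 mm and 7.16 degrees, less where a joint would pass 70% of its speed; a pose out of reach is approached as far as the arm can. A call with a number of a shift or a turn outside -1 to 1 is refused whole. A call with a gripper value outside its range is refused whole. The fingers move at their own pace and stop on an object; "grip_force" is the grip in N (left out, the last holds). Time passes only in rows, so rows that do not move let the fingers close. It gives the time, the measured TCP pose, the force, the opening and the grip force at its end, in the units of the state.
- env.sense(): the state, without advancing time (a new reading comes with each control period).
- env.camera(name): name is "side" or "top" or "wrist"; returns a dict with "color" (420x560x3 uint8, red, green, blue), "depth" (420x560 float32, m along the optical axis (not along the pixel's ray), 0 where there is no reading), "K" (3x3 intrinsics, pixels), "R" (3x3) and "t" (3): a world point X has camera coordinates R X + t. Camera axes: x right, y down, z forward; pixel columns grow to the right and rows downward; lengths in m; the calibration is good to about 2 mm. A picture is of the moment at which its call begins.
- env.job_done(): hands the job in; it is judged then, once.
The state is a dict: "clock": time; "joints": joint angles; "joint_velocities": joint speeds; "effort": joint torques, N m; "eef_pos": TCP position; "ee_rot": TCP orientation; "ft_force": force on the tool from outside, world axes, zero at the start; "torque": the same for the moment, N m; "grip_width": opening from 0.0 (shut) to 1.0 (fully open); "gripper_force": force on a finger pad.
Only numpy, scipy, OpenCV 4.12 (cv2) and the standard library are available. Lean on these libraries where they do the work, as an engineer would, in place of code of your own. Each camera call takes 0.05 s, during which the arm holds its last target. There are 200 camera calls.

TASK

Draw the blue key hanger up out of its slot in the tilted-out bin and hook it over the steel rail at the green band. Then, without taking it off the rail, slide it along to the red band and leave it hanging there by itself, upright and still, centred on the red band. Leave the orange hanger in its slot and do not disturb the dog figurine, the sunglasses case or the key bowl.

Things in the scene. Friction and masses are not known exactly. Their poses are not given: they have to be found in the camera images.
- blue_hanger: Blue plastic key hanger, flat, rigid, 5 mm thick (y), 35-70 g. Origin: middle of the tag's lower edge; z up to the grip tab, x to the hook's open side. Tag 44 wide, z 0-60; neck x -18 to -10, z 60-96; crown 36 wide, z 96-104; lip x 10 to 18, z 84-96; grip tab 22 (x) by 10 (y), z 104-140.
- blue_hanger_grip (a point): Middle of the blue hanger's grip tab, 126 mm up its z axis; axes as the hanger's. The tab is 10 mm thick along y.
- blue_hanger_hook (a point): Centre of the underside of the blue hanger's crown, 96 mm up its z axis: the point that rests on top of the rail. Axes as the hanger's. The hook is 20 wide inside (x -10 to +10) and 12 deep behind the lip; its mouth, on the +x side between the tag's top and the lip, is 24 high.
- orange_hanger: Orange hanger of the same shape in the other slot, 80 mm away; it stays there. Origin and axes as for the blue one.
- organiser: White and grey plastic organiser, fixed, 130 deep (x -48 to +82), 220 wide, 236 high; front faces its own -x. Origin on the console below the middle of the slots. Its bin is fixed tilted out by 35 degrees, so the hangers lean out to -x. Slots at y +40 and -40, either may hold the blue hanger: 8 wide (y), 47 long, 46 deep along the tilt, floor 30 above the console.
- organiser_brow (a point): Middle of the lower front edge of the organiser's upper compartment (220 wide, 72 high above this point), 24 mm behind and 30 above the middle of the grip tabs. A gripper held upright over a tab strikes it; one tilted in line with the hanger (35 degrees) clears it. Axes as the organiser's.
- rail: Fixed rail stand: wooden foot 100 (x) by 400 (y) by 12 high, a horizontal steel rail 10 thick along y, 374 long, its top 150 above the console, on posts 14 thick at y = +-180 that end below the rail's top. Origin: centre of the foot's underside.
- rail_top (a point): Middle of the rail's length on its upper surface, 150 mm above the console; y along the rail.
- green_band: Green painted band round the rail, 16 mm along the rail, with a green stripe on the foot below it. Origin on the rail's axis (5 mm below its top) at the band's centre; y along the rail. Flush, does not obstruct. Start of the slide.
- red_band: Red painted band, as the green one, 120 to 200 mm away along the rail on either side. Goal of the slide.
- dog: White ceramic sitting dog with brown ears, 54 mm across, 81 high; origin at the centre of its underside.
- case: Black sunglasses case 157 by 60 by 40 high (x, y, z); origin at the centre of its underside.
- bowl: Steel key bowl, 110 across, 45 high, two keys in it; origin at the centre of its underside.

How it is judged:
On the way, in this order (a step that is already met when the one before it is completed fails the run):
1. the blue hanger is drawn clear of its slot (moved more than 80 mm) (distance of blue_hanger from where it was at the start of the episode above 0.08 m), for 0.1 s.
2. it is hooked on the rail at the green band (within 15 mm of its centre) (x of blue_hanger_hook in the frame of rail_top between -0.012 and 0.012 m and z of blue_hanger_hook in the frame of rail_top between -0.004 and 0.008 m and angle between blue_hanger's own z axis and vertical below 0.4 rad and y of blue_hanger_hook in the frame of green_band between -0.015 and 0.015 m), for 0.1 s.
3. still hooked, it leaves the green band (25 to 55 mm from it) (x of blue_hanger_hook in the frame of rail_top between -0.012 and 0.012 m and z of blue_hanger_hook in the frame of rail_top between -0.004 and 0.008 m and angle between blue_hanger's own z axis and vertical below 0.4 rad and y of blue_hanger_hook in the frame of green_band between -0.055 and 0.055 m and not (y of blue_hanger_hook in the frame of green_band between -0.025 and 0.025 m)), for 0.02 s.
4. still hooked, it comes up to the red band (20 to 50 mm from it) (x of blue_hanger_hook in the frame of rail_top between -0.012 and 0.012 m and z of blue_hanger_hook in the frame of rail_top between -0.004 and 0.008 m and angle between blue_hanger's own z axis and vertical below 0.4 rad and y of blue_hanger_hook in the frame of red_band between -0.05 and 0.05 m and not (y of blue_hanger_hook in the frame of red_band between -0.02 and 0.02 m)), for 0.02 s.
At the end, for the whole second after the job is handed in: The blue hanger hangs on the rail by its hook (crown resting on the rail, hanger upright within 11 degrees), its hook within 9 mm of the red band's centre along the rail, at rest; orange hanger, dog, case and bowl where they were (within 25 mm, not tipped) (x of blue_hanger_hook in the frame of rail_top between -0.012 and 0.012 m and z of blue_hanger_hook in the frame of rail_top between -0.004 and 0.004 m and angle between blue_hanger's own z axis and vertical below 0.2 rad and y of blue_hanger_hook in the frame of red_band between -0.009 and 0.009 m and linear speed of blue_hanger below 0.03 m/s and angular speed of blue_hanger below 0.4 rad/s); the robot touches nothing.
It fails at once if the orange hanger is moved by more than 25 mm (distance of orange_hanger from where it was at the start of the episode above 0.025 m).
It fails at once if the dog is moved by more than 25 mm or tipped (distance of dog from where it was at the start of the episode above 0.025 m or angle between dog's own z axis and vertical above 0.4 rad).
It fails at once if the sunglasses case is moved by more than 25 mm (distance of case from where it was at the start of the episode above 0.025 m).
It fails at once if the key bowl is moved by more than 25 mm or tipped (distance of bowl from where it was at the start of the episode above 0.025 m or angle between bowl's own z axis and vertical above 0.4 rad).
It also fails if it takes over 58 s, if anything falls off the work surface, if the arm or the gripper's body presses on something with over 40 N, if the wrist force passes 120 N, or if a joint passes its speed limit or range.

## Working session

There is one attempt and no reset: what is moved stays moved. The work goes in short steps, Python scripts to look and compute and a tool call to move; the robot and the scene stay as the last step left them, time stands still between calls to the robot, and variables do not carry over. Pictures are saved under pics/ and viewed, at most 10 in all, crops included, and the job is handed in when it is done.

Besides the shell and the picture viewer there is one more tool, called after "Emit:" as a command line: name --argument value ..., lists and objects as JSON in quotes. step_arm: Moves the arm, as the interface text tells. Its arguments: {"type":"object","properties":{"targets":{"type":"array","items":{"type":"array"}},"grip_force":{"type":"number"}},"required":["targets"]}

```bash
mkdir -p pics; ls; cat > h.py <<'E'
import numpy as np, cv2, sys
sys.path.insert(0,'.')
from rig import env
def snap(n,f):
    c=env.camera(n); cv2.imwrite(f'pics/{f}.png',c['color'][:,:,::-1]); np.savez(f'pics/{f}.npz',**{k:np.asarray(c[k]) for k in('color','depth','K','R','t')}); return c
def pts(c):
    d=c['depth']; v,u=np.mgrid[:d.shape[0],:d.shape[1]]
    r=np.stack([u,v,np.ones_like(u)],-1)@np.linalg.inv(c['K']).T*d[...,None]
    return (r-c['t'])@c['R']
E
python3 - <<'E'
from h import *
a=snap('side','side0');b=snap('top','top0')
s=env.sense();print({k:np.round(v,3) for k,v in s.items()})
for c in(a,b):print(c['K'][0,0],np.round(-c['R'].T@c['t'],3),np.round(c['R'],2).tolist())
E
```

```text
pics
{'clock': np.float64(0.1), 'joints': array([-1.145,  0.354,  1.634, -0.   ,  1.155, -0.002]), 'joint_velocities': array([-0.   , -0.002, -0.001,  0.   , -0.001,  0.   ]), 'effort': array([ 1.0000e-03, -5.9491e+01, -3.3493e+01,  7.0000e-02,  1.8000e-02,
       -0.0000e+00]), 'eef_pos': array([ 0.259, -0.568,  0.214]), 'ee_rot': array([-0.001,  0.977,  0.212, -0.   ]), 'ft_force': array([0.519, 0.245, 0.505]), 'torque': array([ 0.047, -0.02 , -0.035]), 'gripper_force': np.float64(0.0), 'grip_width': np.float64(1.002)}
379.54393816402023 [ 0.536 -0.54   0.636] [[1.0, -0.04, 0.02], [-0.02, -0.69, -0.72], [0.04, 0.72, -0.69]]
515.5531347951406 [ 3.030e-01 -1.000e-03  1.217e+00] [[0.06, -1.0, 0.0], [-0.97, -0.06, -0.24], [0.24, 0.01, -0.97]]
```

View pics/side0.png

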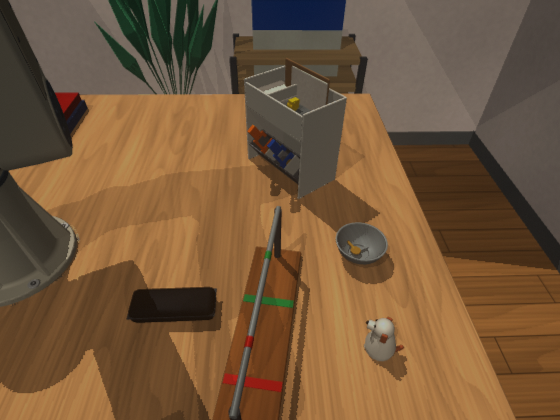

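View pics/top0.png

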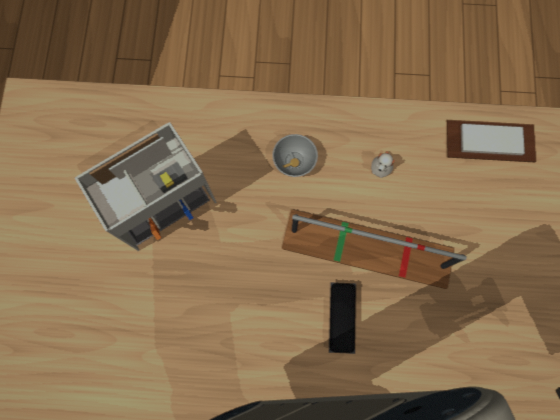

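The side view shows the green band on the rail near (268,255), the red band near (249,342), and the hangers near (258,138) for orange and (280,153) for blue. In the top view the blue tab is near (187,210), orange near (154,230), and the rail runs from (293,218) to (465,258).

```bash
cat >> h.py <<'E'
def masks(c):
    h=cv2.cvtColor(c['color'],cv2.COLOR_RGB2HSV).astype(int);H,S,V=h[...,0],h[...,1],h[...,2]
    return dict(blue=(H>105)&(H<130)&(S>130)&(V>40),green=(H>55)&(H<90)&(S>120)&(V>40),red=((H<4)|(H>176))&(S>190)&(V>70),orange=(H>4)&(H<14)&(S>200)&(V>60))
E
python3 - <<'E'
from h import *
for n in('side0','top0'):
    c=np.load(f'pics/{n}.npz');P=pts(c)
    print(n)
    for k,m in masks(c).items():
        N,L,st,ce=cv2.connectedComponentsWithStats(m.astype(np.uint8))
        for i in range(1,N):
            if st[i,4]<12: continue
            q=P[L==i];
            print(k,st[i],ce[i].round(1),np.median(q,0).round(3),q.min(0).round(3),q.max(0).round(3))
    # rail points
    w=(P[...,2]>.14)&(P[...,2]<.156)&(P[...,0]>.3)&(P[...,0]<.7)&(P[...,1]<.1)&(P[...,1]>-.4)
    q=P[w];print('rail',len(q));
    l=cv2.fitLine(q[:,:2].astype(np.float32),cv2.DIST_HUBER,0,.01,.01).ravel();t=(q[:,:2]-l[2:])@l[:2]
    print(l,l[2:]+l[:2]*t.min(),l[2:]+l[:2]*t.max(),np.percentile(q[:,2],[5,50,95]))
    # organiser top
    w=(P[...,2]>.225)&(P[...,2]<.25)&(P[...,0]>.4)&(P[...,1]>.1)&(P[...,1]<.7)
    if w.sum()>50:
        q=P[w][:,:2].astype(np.float32);print('org',len(q),cv2.minAreaRect(q),cv2.boxPoints(cv2.minAreaRect(q)).round(3).tolist())
E
```

```text
side0
blue [ 252    0   94   30 2735] [297.9  14.4] [0.699 1.327 0.095] [ 0.493 -0.54   0.028] [0.909 1.341 0.636]
blue [268 139   7   9  29] [271.2 143. ] [0.553 0.21  0.143] [0.545 0.202 0.137] [0.559 0.218 0.15 ]
blue [283 153  10  10  30] [288.2 157. ] [0.598 0.244 0.079] [0.583 0.23  0.072] [0.606 0.251 0.09 ]
green [110   0  31  38 469] [123.7  16.3] [0.004 1.044 0.159] [-0.055  1.015  0.047] [0.035 1.314 0.228]
green [149   0  19  46 444] [157.6  17.3] [0.12  1.102 0.147] [ 0.084 -0.54   0.034] [0.536 1.171 0.636]
green [179   0  11  23  86] [182.3   8.7] [0.176 1.337 0.111] [0.15  1.235 0.048] [0.233 1.399 0.174]
green [189  18  11  34  80] [193.6  35.1] [0.247 1.136 0.064] [0.217 1.122 0.005] [0.282 1.171 0.138]
green [140  25   6  11  16] [142.6  29.8] [0.02  1.209 0.051] [-0.024  1.193  0.013] [0.031 1.342 0.082]
green [265 251   6   7  29] [267.4 254.1] [ 0.538 -0.13   0.149] [ 0.535 -0.138  0.147] [ 0.543 -0.124  0.151]
green [244 295  12   7  64] [249.4 298.2] [ 0.503 -0.124  0.012] [ 0.493 -0.132  0.009] [ 0.514 -0.116  0.015]
green [262 297  31  10 189] [277.  301.8] 
[... 1339 characters left out ...]
0.298  0.005] [ 0.556 -0.284  0.016]
red [418 245   6   5  21] [420.6 247. ] [ 0.51  -0.284  0.148] [ 0.506 -0.288  0.143] [ 0.515 -0.278  0.153]
red [400 247  10  30 171] [404.5 261.6] [ 0.498 -0.281  0.011] [ 0.303 -0.292  0.006] [ 5.350e-01 -1.000e-03  1.217e+00]
rail 858
[ 0.18235578  0.9832326   0.5261737  -0.19474687] [ 0.49224903 -0.37766322] [ 0.56055686 -0.00935854] [0.14335309 0.14745187 0.15097036]
org 1625 ((0.6070272326469421, 0.30327337980270386), (0.13371364772319794, 0.22024735808372498), 36.733924865722656) [[0.4880000054836273, 0.35199999809265137], [0.6190000176429749, 0.17499999701976776], [0.7260000109672546, 0.2549999952316284], [0.5950000286102295, 0.4320000112056732]]
```

```bash
python3 - <<'E'
from h import *
a=cv2.imread('pics/side0.png')[120:190,235:310];b=cv2.imread('pics/top0.png')[190:260,140:215]
f=lambda i:cv2.resize(np.clip(i*1.8,0,255).astype(np.uint8),(400,373),interpolation=cv2.INTER_CUBIC)
cv2.imwrite('pics/crop.png',np.hstack([f(a),f(b)]))
E
```

```text
(no output)
```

View pics/crop.png

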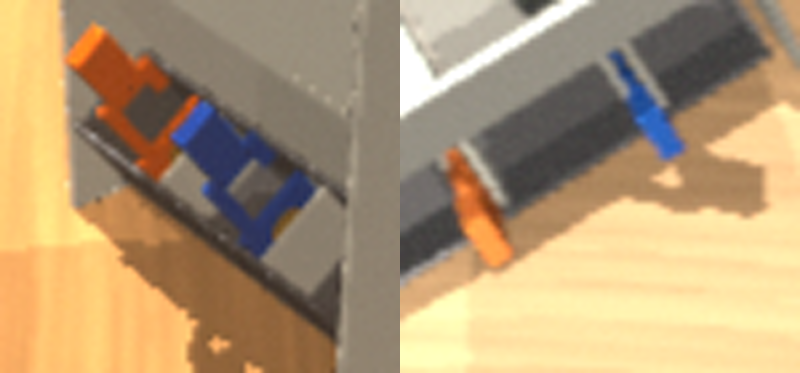

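Pixels in the crop: the blue neck (225,215) sits on the lower front side and the lip (265,150) on the upper rear side. So the hook opens toward the organiser's +x, and the blue hanger is in the y=-40 slot.

```bash
cat >> h.py <<'E'
from scipy.spatial.transform import Rotation as Rn, Slerp
RA=np.array([.182,.983]); AZ=np.arctan2(-.182,.983)   # rail dir, rail x azimuth
def tool(az,tilt):
    """tool rotation: hanger x at azimuth az, hanger z leaning by tilt towards -x"""
    h=np.array([np.cos(az),np.sin(az),0]);k=np.array([0,0,1.])
    z=h*np.sin(tilt)-k*np.cos(tilt); y=-np.cross(k,h); return Rn.from_matrix(np.stack([np.cross(y,z),y,z],1))
def cur():
    s=env.sense();q=s['ee_rot'];return np.array(s['eef_pos']),Rn.from_quat([*q[1:],q[0]])
def plan(p1,R1,n,g,start=None,dec=2):
    p,R=start or cur();p0,R0=p,R;sl=Slerp([0,1],Rn.concatenate([R0,R1]));rows=[]
    for i in range(1,n+1):
        f=i/n; s=np.round(R.inv().apply(p0+(p1-p0)*f-p)/.1,dec)+0.; w=np.round((R.inv()*sl(f)).as_rotvec()/(np.pi/4),dec)+0.
        assert np.linalg.norm(s)<.417 and np.linalg.norm(w)<.159,(s,w)
        p=p+R.apply(s*.1);R=R*Rn.from_rotvec(w*np.pi/4);rows.append([s.tolist(),w.tolist(),g])
    for i in range(0,n,10):print(str(rows[i:i+10]).replace(' ',''))
    print('end',p.round(4),'rows',n);return p,R
E
python3 - <<'E'
from h import *
az=np.arctan2(.6,.8);R=tool(az,np.radians(35));z=R.as_matrix()[:,2]
tab=np.array([.559,.217,.134])
s=plan(np.array([.42,-.05,.33]),tool(az,np.radians(15)),20,.5)
plan(tab+z*(.019-.12),R,10,.5,s)
E
```

```text
[[[0.18,-0.2,-0.06],[0.0,0.02,-0.01],0.5],[[0.18,-0.2,-0.05],[0.0,0.01,-0.02],0.5],[[0.19,-0.2,-0.06],[0.01,0.02,-0.01],0.5],[[0.19,-0.2,-0.05],[0.0,0.02,-0.01],0.5],[[0.19,-0.19,-0.04],[0.0,0.01,-0.02],0.5],[[0.2,-0.2,-0.05],[0.0,0.02,-0.01],0.5],[[0.19,-0.19,-0.04],[0.0,0.02,-0.02],0.5],[[0.2,-0.19,-0.04],[0.0,0.01,-0.01],0.5],[[0.21,-0.18,-0.03],[0.01,0.02,-0.01],0.5],[[0.2,-0.19,-0.03],[0.0,0.02,-0.02],0.5]]
[[[0.21,-0.18,-0.03],[0.0,0.01,-0.01],0.5],[[0.21,-0.18,-0.03],[0.0,0.02,-0.01],0.5],[[0.21,-0.18,-0.02],[0.0,0.02,-0.02],0.5],[[0.21,-0.17,-0.02],[0.0,0.01,-0.01],0.5],[[0.22,-0.18,-0.02],[0.01,0.02,-0.01],0.5],[[0.22,-0.17,-0.02],[0.0,0.02,-0.02],0.5],[[0.22,-0.17,-0.01],[0.0,0.01,-0.01],0.5],[[0.22,-0.16,-0.01],[0.0,0.02,-0.02],0.5],[[0.22,-0.17,0.0],[0.0,0.02,-0.01],0.5],[[0.23,-0.16,0.0],[0.0,0.01,-0.01],0.5]]
end [ 0.4201 -0.0496  0.3297] rows 20
[[[0.18,-0.13,0.16],[0.0,0.04,0.0],0.5],[[0.17,-0.13,0.17],[0.0,0.05,0.0],0.5],[[0.16,-0.13,0.18],[0.0,0.04,0.0],0.5],[[0.16,-0.13,0.18],[0.0,0.05,0.0],0.5],[[0.15,-0.13,0.19],[0.0,0.04,0.0],0.5],[[0.15,-0.14,0.19],[0.0,0.05,0.0],0.5],[[0.14,-0.13,0.19],[0.0,0.04,0.0],0.5],[[0.13,-0.13,0.21],[0.0,0.05,0.0],0.5],[[0.12,-0.13,0.2],[0.0,0.04,0.0],0.5],[[0.12,-0.13,0.21],[0.01,0.05,0.0],0.5]]
end [0.5126 0.1822 0.2168] rows 10
```

Emit:
step_arm --targets '[[[0.18,-0.2,-0.06],[0,0.02,-0.01],0.5],[[0.18,-0.2,-0.05],[0,0.01,-0.02],0.5],[[0.19,-0.2,-0.06],[0.01,0.02,-0.01],0.5],[[0.19,-0.2,-0.05],[0,0.02,-0.01],0.5],[[0.19,-0.19,-0.04],[0,0.01,-0.02],0.5],[[0.2,-0.2,-0.05],[0,0.02,-0.01],0.5],[[0.19,-0.19,-0.04],[0,0.02,-0.02],0.5],[[0.2,-0.19,-0.04],[0,0.01,-0.01],0.5],[[0.21,-0.18,-0.03],[0.01,0.02,-0.01],0.5],[[0.2,-0.19,-0.03],[0,0.02,-0.02],0.5]]'

```text
clock: 0.93
eef_pos: [0.3399, -0.3078, 0.272]
ee_rot: [-0.022, 0.962, 0.265, 0.064]
ft_force: [0.2, -0.3, 0.9]
grip_width: 0.502
gripper_force: 0.0
```

Emit:
step_arm --targets '[[[0.21,-0.18,-0.03],[0,0.01,-0.01],0.5],[[0.21,-0.18,-0.03],[0,0.02,-0.01],0.5],[[0.21,-0.18,-0.02],[0,0.02,-0.02],0.5],[[0.21,-0.17,-0.02],[0,0.01,-0.01],0.5],[[0.22,-0.18,-0.02],[0.01,0.02,-0.01],0.5],[[0.22,-0.17,-0.02],[0,0.02,-0.02],0.5],[[0.22,-0.17,-0.01],[0,0.01,-0.01],0.5],[[0.22,-0.16,-0.01],[0,0.02,-0.02],0.5],[[0.22,-0.17,0],[0,0.02,-0.01],0.5],[[0.23,-0.16,0],[0,0.01,-0.01],0.5]]'

```text
clock: 1.77
eef_pos: [0.4199, -0.0485, 0.3298]
ee_rot: [-0.039, 0.941, 0.312, 0.124]
ft_force: [-0.0, 0.1, 0.3]
grip_width: 0.5
gripper_force: 0.0
```

Emit:
step_arm --targets '[[[0.18,-0.13,0.16],[0,0.04,0],0.5],[[0.17,-0.13,0.17],[0,0.05,0],0.5],[[0.16,-0.13,0.18],[0,0.04,0],0.5],[[0.16,-0.13,0.18],[0,0.05,0],0.5],[[0.15,-0.13,0.19],[0,0.04,0],0.5],[[0.15,-0.14,0.19],[0,0.05,0],0.5],[[0.14,-0.13,0.19],[0,0.04,0],0.5],[[0.13,-0.13,0.21],[0,0.05,0],0.5],[[0.12,-0.13,0.2],[0,0.04,0],0.5],[[0.12,-0.13,0.21],[0.01,0.05,0],0.5]]'

```text
clock: 2.6
eef_pos: [0.5127, 0.1827, 0.2163]
ee_rot: [-0.097, 0.904, 0.301, 0.287]
ft_force: [0.6, 1.0, 0.2]
grip_width: 0.501
gripper_force: 0.0
```

Emit:
step_arm --targets '[[[0,0,0],[0,0,0],0.5],[[0,0,0],[0,0,0],0.5]]'

```text
clock: 2.77
eef_pos: [0.5117, 0.1823, 0.2154]
ee_rot: [-0.097, 0.905, 0.302, 0.285]
ft_force: [-1.4, 1.1, 0.6]
grip_width: 0.499
gripper_force: 0.0
```

```bash
python3 - <<'E'
from h import *
p,R=cur();print(p,R.as_matrix().round(3).tolist(),env.sense()['joints'].round(2))
for n in('wrist','side','top'):
    c=snap(n,n+'1');P=pts(c)
    for k in('blue','orange'):
        m=masks(c)[k]&(P[...,0]>.4)&(P[...,1]>.1)&(P[...,1]<.45)&(P[...,2]<.25)
        q=P[m];
        if len(q)<10:continue
        # hanger frame coords relative to expected origin
        az=np.arctan2(.6,.8);T=tool(az,np.radians(35)).as_matrix();hz=-T[:,2];hy=-T[:,1];hx=np.cross(hy,hz)
        o=np.array([.617,.260,.03]) if k=='blue' else np.array([.569,.324,.03])
        e=(q-o)@np.stack([hx,hy,hz],1)
        t=e[e[:,2]>.108]
        print(n,k,len(q),'all',np.percentile(e,[2,50,98],axis=0).round(4).tolist(),'tab',len(t),np.percentile(t,[2,50,98],axis=0).round(4).tolist() if len(t) else '')
E
```

```text
[0.5116698 0.1823088 0.2154373] [[0.655, 0.602, 0.456], [0.492, -0.798, 0.348], [0.573, -0.004, -0.819]] [0.16 0.   2.24 0.69 0.44 0.52]
wrist blue 570 all [[-0.0124, -0.0038, 0.0598], [0.004, 0.0005, 0.1399], [0.019, 0.0047, 0.1417]] tab 466 [[-0.0125, -0.0038, 0.1119], [0.001, 0.0005, 0.1402], [0.0083, 0.0048, 0.1417]]
side blue 115 all [[-0.0154, -0.0058, 0.0473], [0.003, -0.0025, 0.1124], [0.0168, 0.002, 0.1414]] tab 64 [[-0.0118, -0.0061, 0.1101], [0.0008, -0.0036, 0.1355], [0.008, 0.0023, 0.1418]]
side orange 183 all [[-0.0194, -0.0061, 0.0487], [-0.0058, -0.0025, 0.1034], [0.0147, 0.0025, 0.141]] tab 79 [[-0.0114, -0.0068, 0.1092], [-0.0029, -0.0039, 0.1277], [0.0071, 0.0027, 0.1414]]
top blue 66 all [[-0.0101, -0.0037, 0.0661], [0.007, -0.0003, 0.1361], [0.0171, 0.0047, 0.1412]] tab 55 [[-0.0099, -0.0037, 0.11], [0.0058, 0.0003, 0.137], [0.0107, 0.0048, 0.1413]]
```

View pics/wrist1.png

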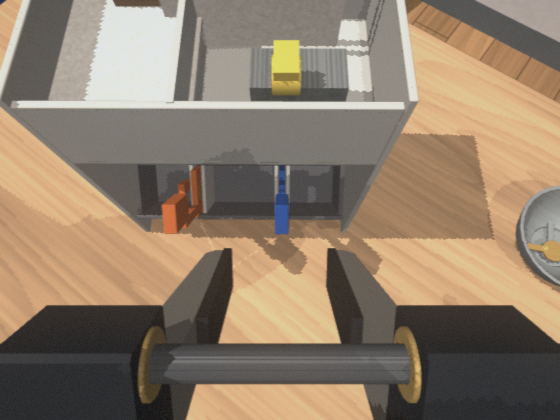

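The wrist view shows the blue tab at (282,213), centred between the fingers. The orange tab is at (178,212), clear of them. The blue hanger's pose matches the model within about 1 mm.

```bash
python3 - <<'E'
from h import *
az=np.arctan2(.6,.8);Rt=tool(az,np.radians(35));T=Rt.as_matrix();hz=-T[:,2];hy=-T[:,1];hx=np.cross(hy,hz)
o=np.array([.617,.260,.03])
s=plan(o+hz*.110-hx*.0005+hy*.0005,Rt,10,.5,dec=3)
print(s[1].as_matrix().round(3).tolist())
E
```

```text
[[[-0.002,-0.001,0.118],[0.0,0.0,0.0],0.5],[[-0.001,-0.001,0.119],[0.0,-0.001,0.0],0.5],[[-0.001,-0.001,0.118],[-0.001,0.0,0.0],0.5],[[-0.002,-0.001,0.118],[0.0,0.0,0.0],0.5],[[-0.001,-0.001,0.119],[0.0,-0.001,0.0],0.5],[[-0.002,-0.001,0.118],[0.0,0.0,0.0],0.5],[[-0.001,-0.001,0.118],[-0.001,-0.001,0.0],0.5],[[-0.001,-0.001,0.119],[0.0,0.0,0.0],0.5],[[-0.002,-0.001,0.118],[0.0,0.0,0.0],0.5],[[-0.001,-0.001,0.118],[0.0,-0.001,0.0],0.5]]
end [0.5659 0.2223 0.1198] rows 10
[[0.656, 0.6, 0.459], [0.491, -0.8, 0.344], [0.573, -0.0, -0.819]]
```

Emit:
step_arm --targets '[[[0,0,0.12],[0,0,0],0.5],[[0,0,0.12],[0,0,0],0.5],[[0,0,0.12],[0,0,0],0.5],[[0,0,0.12],[0,0,0],0.5],[[-0.01,-0.01,0.12],[0,0,0],0.5],[[0,0,0.12],[0,0,0],0.5],[[0,0,0.12],[0,0,0],0.5],[[0,0,0.12],[0,0,0],0.5],[[0,0,0.12],[0,0,0],0.5],[[0,0,0.1],[0,0,0],0.5]]'

```text
clock: 3.75
eef_pos: [0.5669, 0.2226, 0.1203]
ee_rot: [-0.097, 0.904, 0.301, 0.287]
ft_force: [0.4, -0.4, 0.9]
grip_width: 0.5
gripper_force: 0.0
```

Emit:
step_arm --targets '[[[0,0,0],[0,0,0],0.3],[[0,0,0],[0,0,0],0.2],[[0,0,0],[0,0,0],0.15],[[0,0,0],[0,0,0],0.05],[[0,0,0],[0,0,0],0],[[0,0,0],[0,0,0],0],[[0,0,0],[0,0,0],0],[[0,0,0],[0,0,0],0]]' --grip_force 25

```text
clock: 4.42
eef_pos: [0.566, 0.223, 0.1204]
ee_rot: [-0.097, 0.904, 0.301, 0.287]
ft_force: [-3.5, -3.4, 6.5]
grip_width: 0.105
gripper_force: 25.0
```

Emit:
step_arm --targets '[[[0,0,-0.05],[0,0,0],0],[[0,0,-0.06],[0,0,0],0],[[0,0,-0.06],[0,0,0],0],[[0,0,-0.06],[0,0,0],0],[[0,0,-0.06],[0,0,0],0],[[0,0,-0.06],[0,0,0],0],[[0,0,-0.06],[0,0,0],0],[[0,0,-0.06],[0,0,0],0],[[0,0,-0.06],[0,0,0],0],[[0,0,-0.06],[0,0,0],0]]'

```text
clock: 5.25
eef_pos: [0.5383, 0.2025, 0.1681]
ee_rot: [-0.097, 0.904, 0.302, 0.286]
ft_force: [0.3, -0.5, -0.8]
grip_width: 0.106
gripper_force: 25.0
```

Emit:
step_arm --targets '[[[0,0,-0.1],[0,0,0],0],[[0,0,-0.1],[0,0,0],0],[[0,0,-0.1],[0,0,0],0],[[0,0,-0.1],[0,0,0],0],[[0,0,-0.1],[0,0,0],0],[[0,0,-0.1],[0,0,0],0],[[0,0,-0.1],[0,0,0],0],[[0,0,-0.1],[0,0,0],0],[[0,0,0],[0,0,0],0],[[0,0,0],[0,0,0],0]]'

```text
clock: 6.08
eef_pos: [0.502, 0.1747, 0.2338]
ee_rot: [-0.097, 0.904, 0.302, 0.287]
ft_force: [-1.2, 0.2, -1.1]
grip_width: 0.11
gripper_force: 25.0
```

```bash
cat >> h.py <<'E'
def hang(c):
    """blue points in hanger axes implied by the tool, origin at TCP"""
    p,R=cur();T=R.as_matrix();B=np.stack([np.cross(-T[:,1],-T[:,2]),-T[:,1],-T[:,2]],1)
    P=pts(c);m=masks(c)['blue']&(np.linalg.norm(P-p,axis=2)<.2);return (P[m]-p)@B,B,p
E
python3 - <<'E'
from h import *
print(cur()[0])
for n in('side','top','wrist'):
    c=snap(n,n+'2');e,B,p=hang(c)
    print(n,len(e),np.percentile(e,[1,50,99],axis=0).round(4).tolist())
    if len(e)>60:
        for a,b in((-.12,-.05),(-.045,-.01)):
            q=e[(e[:,2]>a)&(e[:,2]<b)]
            if len(q)>5:print('  ',a,len(q),np.percentile(q,[2,50,98],axis=0).round(4).tolist())
i=cv2.imread('pics/side2.png')[60:260,160:460];cv2.imwrite('pics/c2.png',cv2.resize(i,(780,520)))
E
```

```text
[0.50198821 0.17468362 0.23384331]
side 139 [[-0.0106, -0.0038, -0.1096], [0.0118, -0.0017, -0.0675], [0.0189, 0.0013, -0.0074]]
   -0.12 115 [[-0.0091, -0.0037, -0.1087], [0.0118, -0.0017, -0.078], [0.0188, 0.0007, -0.0506]]
   -0.045 9 [[0.0091, -0.0037, -0.0232], [0.0119, -0.0025, -0.0207], [0.0138, 0.0007, -0.0138]]
top 106 [[-0.0111, -0.0051, -0.1019], [0.01, -0.0001, 0.0123], [0.0242, 0.0057, 0.118]]
   -0.12 28 [[0.0027, -0.0017, -0.1038], [0.0205, -0.0002, -0.0649], [0.0223, 0.0021, -0.0506]]
wrist 2061 [[-0.0124, -0.004, -0.0927], [0.0076, 0.0005, 0.0291], [0.0199, 0.005, 0.0315]]
   -0.12 141 [[0.0089, -0.0018, -0.1043], [0.0196, -0.0002, -0.0663], [0.02, 0.0023, -0.05]]
   -0.045 62 [[0.0149, -0.0012, -0.0248], [0.0153, 0.0005, -0.0172], [0.0157, 0.0021, -0.0103]]
```

View pics/c2.png

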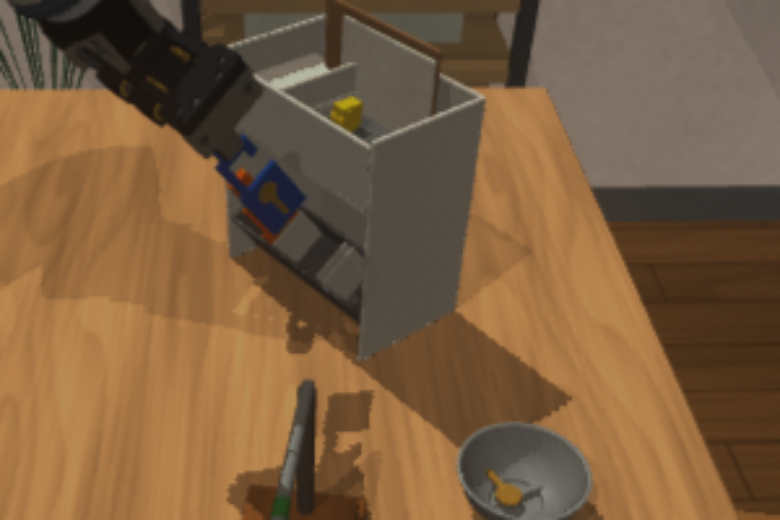

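The picture shows the blue hanger drawn clear, with its tag at (270,195), firmly held in line with the tool. The orange hanger is still in its slot. The hanger's x offset in the grip is about -2 mm.

```bash
cat >> h.py <<'E'
MID=np.array([.5268,-.194]);RX=np.array([.983,-.182]);GR,RE=.065,-.0915
OFF=np.array([-.002,.0003,-.013])   # hook from TCP in hanger axes
def tcp(x,y,z,off=OFF):
    """TCP for hook at rail_top frame (x,y,z), upright"""
    o=off; a=MID+RX*(x-o[0])+RA*(y-o[1]); return np.array([*a,.150+z-o[2]])
def hook(off=OFF):
    p,R=cur();T=R.as_matrix();B=np.stack([np.cross(-T[:,1],-T[:,2]),-T[:,1],-T[:,2]],1)
    h=p+B@off;d=h[:2]-MID;return np.array([d@RX,d@RA,h[2]-.15]).round(4),np.degrees(np.arccos(B[2,2])).round(2),np.degrees(np.arctan2(B[1,0],B[0,0])-AZ).round(2)
E
python3 - <<'E'
from h import *
R=tool(AZ,0)
s=plan(np.array([.46,.02,.26]),R,20,0)
plan(tcp(-.045,GR,.019),R,10,0,s)
E
```

```text
[[[-0.04,0.05,-0.05],[-0.02,-0.04,0.05],0],[[-0.05,0.05,-0.04],[-0.01,-0.03,0.05],0],[[-0.04,0.05,-0.05],[-0.02,-0.04,0.05],0],[[-0.04,0.06,-0.04],[-0.02,-0.04,0.05],0],[[-0.04,0.06,-0.04],[-0.01,-0.03,0.05],0],[[-0.04,0.06,-0.04],[-0.02,-0.04,0.06],0],[[-0.04,0.06,-0.03],[-0.01,-0.04,0.05],0],[[-0.03,0.07,-0.04],[-0.02,-0.03,0.05],0],[[-0.04,0.06,-0.03],[-0.02,-0.04,0.05],0],[[-0.03,0.07,-0.03],[-0.01,-0.04,0.05],0]]
[[[-0.03,0.07,-0.03],[-0.02,-0.03,0.05],0],[[-0.03,0.07,-0.03],[-0.02,-0.04,0.05],0],[[-0.03,0.07,-0.02],[-0.01,-0.04,0.05],0],[[-0.02,0.08,-0.02],[-0.02,-0.03,0.05],0],[[-0.02,0.07,-0.03],[-0.01,-0.04,0.05],0],[[-0.02,0.08,-0.02],[-0.02,-0.04,0.05],0],[[-0.02,0.08,-0.02],[-0.02,-0.03,0.06],0],[[-0.01,0.07,-0.01],[-0.01,-0.04,0.05],0],[[-0.02,0.08,-0.02],[-0.02,-0.04,0.05],0],[[-0.01,0.08,-0.01],[-0.02,-0.03,0.05],0]]
end [0.4596 0.0203 0.2595] rows 20
[[[0.06,0.13,0.08],[0.0,0.0,0.0],0],[[0.06,0.14,0.08],[0.0,0.0,0.0],0],[[0.07,0.13,0.07],[0.0,0.0,0.0],0],[[0.06,0.13,0.08],[0.0,0.0,0.0],0],[[0.06,0.14,0.08],[0.0,0.0,0.0],0],[[0.06,0.13,0.08],[0.0,0.0,0.0],0],[[0.06,0.13,0.08],[0.0,0.0,0.0],0],[[0.07,0.14,0.07],[0.0,0.0,0.0],0],[[0.06,0.13,0.08],[0.0,0.0,0.0],0],[[0.06,0.13,0.08],[0.0,0.0,0.0],0]]
end [ 0.4963 -0.1221  0.1821] rows 10
```

Emit:
step_arm --targets '[[[-0.04,0.05,-0.05],[-0.02,-0.04,0.05],0],[[-0.05,0.05,-0.04],[-0.01,-0.03,0.05],0],[[-0.04,0.05,-0.05],[-0.02,-0.04,0.05],0],[[-0.04,0.06,-0.04],[-0.02,-0.04,0.05],0],[[-0.04,0.06,-0.04],[-0.01,-0.03,0.05],0],[[-0.04,0.06,-0.04],[-0.02,-0.04,0.06],0],[[-0.04,0.06,-0.03],[-0.01,-0.04,0.05],0],[[-0.03,0.07,-0.04],[-0.02,-0.03,0.05],0],[[-0.04,0.06,-0.03],[-0.02,-0.04,0.05],0],[[-0.03,0.07,-0.03],[-0.01,-0.04,0.05],0]]'

```text
clock: 7.07
eef_pos: [0.4805, 0.0973, 0.2463]
ee_rot: [-0.051, 0.982, 0.108, 0.145]
ft_force: [-0.1, -0.2, -0.6]
grip_width: 0.107
gripper_force: 25.0
```

Emit:
step_arm --targets '[[[-0.03,0.07,-0.03],[-0.02,-0.03,0.05],0],[[-0.03,0.07,-0.03],[-0.02,-0.04,0.05],0],[[-0.03,0.07,-0.02],[-0.01,-0.04,0.05],0],[[-0.02,0.08,-0.02],[-0.02,-0.03,0.05],0],[[-0.02,0.07,-0.03],[-0.01,-0.04,0.05],0],[[-0.02,0.08,-0.02],[-0.02,-0.04,0.05],0],[[-0.02,0.08,-0.02],[-0.02,-0.03,0.06],0],[[-0.01,0.07,-0.01],[-0.01,-0.04,0.05],0],[[-0.02,0.08,-0.02],[-0.02,-0.04,0.05],0],[[-0.01,0.08,-0.01],[-0.02,-0.03,0.05],0]]'

```text
clock: 7.9
eef_pos: [0.4597, 0.0202, 0.2594]
ee_rot: [0.002, 0.996, -0.093, 0.0]
ft_force: [1.5, 0.5, -1.2]
grip_width: 0.109
gripper_force: 25.0
```

Emit:
step_arm --targets '[[[0.06,0.13,0.08],[0,0,0],0],[[0.06,0.14,0.08],[0,0,0],0],[[0.07,0.13,0.07],[0,0,0],0],[[0.06,0.13,0.08],[0,0,0],0],[[0.06,0.14,0.08],[0,0,0],0],[[0.06,0.13,0.08],[0,0,0],0],[[0.06,0.13,0.08],[0,0,0],0],[[0.07,0.14,0.07],[0,0,0],0],[[0.06,0.13,0.08],[0,0,0],0],[[0.06,0.13,0.08],[0,0,0],0]]'

```text
clock: 8.73
eef_pos: [0.4967, -0.1226, 0.1814]
ee_rot: [0.001, 0.996, -0.092, 0.001]
ft_force: [0.3, -0.1, -0.9]
grip_width: 0.104
gripper_force: 25.0
```

```bash
python3 - <<'E'
from h import *
for n in('side','top','wrist'):
    c=snap(n,n+'3');e,B,p=hang(c)
    print(n,len(e),np.percentile(e,[1,50,99],axis=0).round(4).tolist())
    for a,b in((-.12,-.05),(-.045,-.01),(.005,.05)):
        q=e[(e[:,2]>a)&(e[:,2]<b)]
        if len(q)>5:print('  ',a,len(q),np.percentile(q,[2,50,98],axis=0).round(4).tolist())
print(hook(),env.sense()['joints'].round(2))
i=cv2.imread('pics/side3.png')[180:400,150:400];cv2.imwrite('pics/c3.png',cv2.resize(i,(680,598),interpolation=cv2.INTER_CUBIC))
plan(tcp(0,GR,.019),tool(AZ,0),10,0,dec=3)
E
```

```text
side 382 [[-0.0208, -0.0018, -0.1071], [-0.0042, -0.0001, -0.0723], [0.0194, 0.0026, -0.0146]]
   -0.12 312 [[-0.0206, -0.0016, -0.1064], [0.0049, -0.0001, -0.0796], [0.0191, 0.0016, -0.0506]]
   -0.045 37 [[-0.0178, -0.0016, -0.0436], [-0.0157, -0.0002, -0.0281], [-0.0053, 0.0011, -0.0111]]
top 31 [[-0.0278, -0.0024, -0.0547], [-0.0168, 0.0008, -0.01], [-0.0112, 0.0085, 0.0701]]
   -0.045 11 [[-0.0189, -0.0003, -0.0407], [-0.0185, 0.002, -0.0251], [-0.0143, 0.0035, -0.0112]]
wrist 1193 [[-0.0127, -0.0059, -0.0519], [-0.0013, -0.001, 0.0287], [0.019, 0.0037, 0.0303]]
   -0.12 101 [[0.0089, -0.0028, -0.0525], [0.014, -0.001, -0.051], [0.0195, 0.0002, -0.0502]]
   0.005 1081 [[-0.0125, -0.0056, 0.0275], [-0.0023, -0.0009, 0.0288], [0.008, 0.0036, 0.0301]]
(array([-0.0452,  0.0651,  0.0183]), np.float64(0.16), np.float64(-0.15)) [-0.24  0.21  1.91 -0.    1.02  1.51]
[[[0.045,0.0,-0.001],[0.0,0.0,0.0],0],[[0.046,0.0,0.0],[0.001,0.0,-0.001],0],[[0.045,0.0,-0.001],[0.0,0.0,0.0],0],[[0.045,0.0,0.0],[0.0,-0.001,0.0],0],[[0.045,0.0,-0.001],[0.001,0.0,-0.001],0],[[0.046,0.001,-0.001],[0.0,0.0,0.0],0],[[0.045,0.0,0.0],[0.0,0.0,0.0],0],[[0.045,0.0,-0.001],[0.0,0.0,-0.001],0],[[0.045,0.0,-0.001],[0.001,0.0,0.0],0],[[0.046,0.0,0.0],[0.0,-0.001,0.0],0]]
end [ 0.5406 -0.1307  0.182 ] rows 10
```

View pics/c3.png

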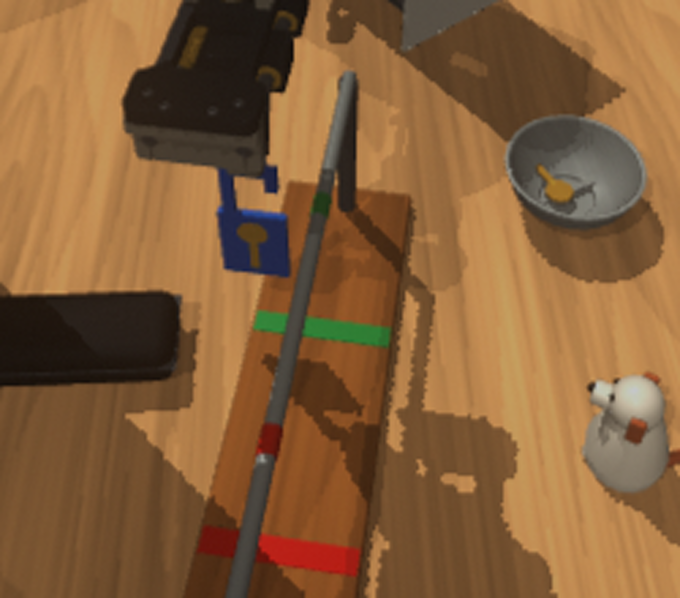

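The picture shows the hanger beside the rail with its lip at (272,180) facing it, level with the green band at (321,203). Next I slide it in by 45 mm.

Emit:
step_arm --targets '[[[0.05,0,0],[0,0,0],0],[[0.05,0,0],[0,0,0],0],[[0.05,0,0],[0,0,0],0],[[0.05,0,0],[0,0,0],0],[[0.05,0,0],[0,0,0],0],[[0.05,0,0],[0,0,0],0],[[0.05,0,0],[0,0,0],0],[[0.05,0,0],[0,0,0],0],[[0.05,0,0],[0,0,0],0],[[0,0,0],[0,0,0],0]]'

```text
clock: 9.72
eef_pos: [0.5417, -0.1306, 0.1828]
ee_rot: [0.002, 0.996, -0.092, 0.002]
ft_force: [-0.2, 0.5, -0.1]
grip_width: 0.104
gripper_force: 25.0
```

```bash
python3 - <<'E'
from h import *
c=snap('side','side4')
print(hook(),env.sense()['ft_force'])
i=cv2.imread('pics/side4.png')[200:300,200:325];cv2.imwrite('pics/c4.png',cv2.resize(i,(700,560),interpolation=cv2.INTER_CUBIC))
E
```

```text
(array([0.0006, 0.0653, 0.0196]), np.float64(0.27), np.float64(-0.08)) [-0.22194093  0.12217222 -0.41699108]
```

View pics/c4.png

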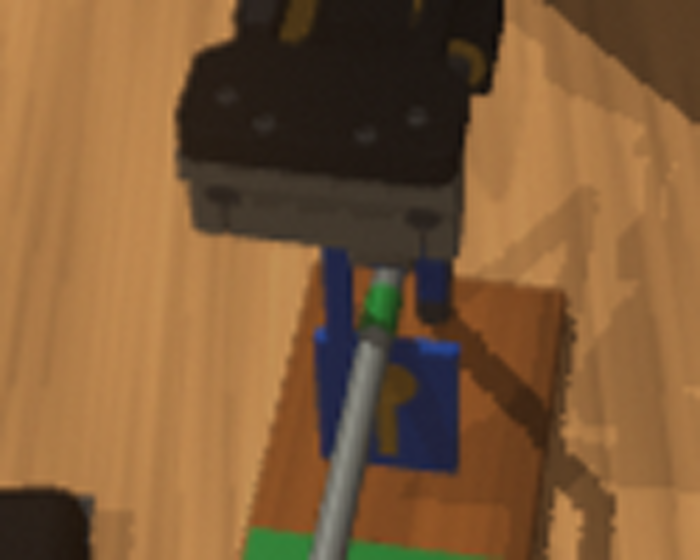

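The rail at (380,310) now lies between the neck (337,300) and the lip (433,290). I lower the hanger next.

Emit:
step_arm --targets '[[[0,0,0.03],[0,0,0],0],[[0,0,0.03],[0,0,0],0],[[0,0,0.03],[0,0,0],0],[[0,0,0.03],[0,0,0],0],[[0,0,0.02],[0,0,0],0],[[0,0,0.02],[0,0,0],0],[[0,0,0.01],[0,0,0],0],[[0,0,0],[0,0,0],0],[[0,0,0],[0,0,0],0],[[0,0,0],[0,0,0],0]]'

```text
clock: 10.6
eef_pos: [0.5408, -0.1305, 0.1659]
ee_rot: [0.002, 0.996, -0.092, 0.002]
ft_force: [-0.9, -0.0, -0.6]
grip_width: 0.108
gripper_force: 25.0
```

```bash
python3 - <<'E'
from h import *
print(hook(),env.sense()['ft_force'])
s=plan(tcp(0,RE,.002),tool(AZ,0),20,0,dec=3)
E
```

```text
(array([0.0003, 0.0652, 0.0029]), np.float64(0.28), np.float64(-0.08)) [-0.92731888 -0.03299145 -0.56750878]
[[[0.0,0.078,0.001],[0.0,0.0,0.0],0],[[0.0,0.079,0.0],[0.0,0.0,0.0],0],[[0.0,0.078,0.001],[0.001,-0.001,0.0],0],[[0.0,0.079,0.001],[0.0,0.0,0.0],0],[[0.0,0.078,0.0],[0.0,0.0,0.0],0],[[0.0,0.078,0.001],[0.0,0.0,-0.001],0],[[0.0,0.079,0.0],[0.0,-0.001,0.0],0],[[0.0,0.078,0.001],[0.001,0.0,0.0],0],[[0.0,0.078,0.001],[0.0,0.0,0.0],0],[[0.0,0.079,0.0],[0.0,0.0,0.0],0]]
[[[-0.001,0.078,0.001],[0.0,-0.001,0.0],0],[[0.0,0.079,0.0],[0.0,0.0,0.0],0],[[0.0,0.078,0.001],[0.0,0.0,0.0],0],[[0.0,0.078,0.0],[0.001,0.0,0.0],0],[[0.0,0.079,0.001],[0.0,-0.001,0.0],0],[[0.0,0.078,0.0],[0.0,0.0,0.0],0],[[0.0,0.079,0.001],[0.0,0.0,0.0],0],[[0.0,0.078,0.0],[0.0,0.0,-0.001],0],[[0.0,0.078,0.001],[0.001,-0.001,0.0],0],[[0.0,0.079,0.0],[0.0,0.0,0.0],0]]
end [ 0.5121 -0.2846  0.165 ] rows 20
```

Emit:
step_arm --targets '[[[0,0.07,0],[0,0,0],0],[[0,0.08,0],[0,0,0],0],[[0,0.08,0],[0,0,0],0],[[0,0.08,0],[0,0,0],0],[[0,0.08,0],[0,0,0],0],[[0,0.08,0],[0,0,0],0],[[0,0.08,0],[0,0,0],0],[[0,0.08,0],[0,0,0],0],[[0,0.08,0],[0,0,0],0],[[0,0.07,0],[0,0,0],0]]'

```text
clock: 11.43
eef_pos: [0.5262, -0.2081, 0.166]
ee_rot: [0.002, 0.996, -0.092, 0.002]
ft_force: [-0.6, 0.2, 0.2]
grip_width: 0.11
gripper_force: 25.0
```

Emit:
step_arm --targets '[[[0,0.08,0],[0,0,0],0],[[0,0.08,0],[0,0,0],0],[[0,0.08,0],[0,0,0],0],[[0,0.08,0],[0,0,0],0],[[0,0.08,0],[0,0,0],0],[[0,0.08,0],[0,0,0],0],[[0,0.08,0],[0,0,0],0],[[0,0.08,0],[0,0,0],0],[[0,0.08,0],[0,0,0],0],[[0,0.06,0],[0,0,0],0]]'

```text
clock: 12.27
eef_pos: [0.5119, -0.2848, 0.1662]
ee_rot: [0.002, 0.996, -0.092, 0.002]
ft_force: [0.3, 1.1, -0.4]
grip_width: 0.109
gripper_force: 25.0
```

Emit:
step_arm --targets '[[[0,0,0],[0,0,0],0],[[0,0,0],[0,0,0],0]]'

```text
clock: 12.43
eef_pos: [0.512, -0.2841, 0.1661]
ee_rot: [0.002, 0.996, -0.092, 0.002]
ft_force: [0.0, -0.5, -0.9]
grip_width: 0.109
gripper_force: 25.0
```

```bash
python3 - <<'E'
from h import *
print(hook(),env.sense()['ft_force'])
for n in('side','wrist'):
    c=snap(n,n+'5');P=pts(c);e,B,p=hang(c)
    for a,b in((-.12,-.05),(-.045,-.01),(.005,.05)):
        q=e[(e[:,2]>a)&(e[:,2]<b)]
        if len(q)>5:print(n,a,len(q),np.percentile(q,[2,50,98],axis=0).round(4).tolist())
    q=P[masks(c)['blue']&(P[...,2]<.2)&(P[...,2]>.03)&(abs(P[...,0]-.51)<.08)&(abs(P[...,1]+.284)<.06)]
    print('blue t',np.percentile((q[:,:2]-MID)@RA,[2,50,98]).round(4),'x',np.percentile((q[:,:2]-MID)@RX,[2,50,98]).round(4),'z',np.percentile(q[:,2],[2,98]).round(4))
    m=masks(c)['red']
    for lo,hi in((.14,.154),(.005,.02)):
        q=P[m&(P[...,2]<hi)&(P[...,2]>lo)&(abs(P[...,0]-.51)<.08)&(abs(P[...,1]+.284)<.06)]
        if len(q):t=(q[:,:2]-MID)@RA;print('red',lo,len(q),np.percentile(t,[2,50,98]).round(4))
i=cv2.imread('pics/side5.png')[270:420,180:330];cv2.imwrite('pics/c5.png',cv2.resize(i,(600,600),interpolation=cv2.INTER_CUBIC))
E
```

```text
(array([-0.0001, -0.091 ,  0.0031]), np.float64(0.26), np.float64(-0.12)) [ 0.01584228 -0.52758768 -0.93373029]
side -0.12 105 [[0.0113, -0.003, -0.1076], [0.0165, -0.0021, -0.0778], [0.0203, 0.0007, -0.0501]]
blue t [-0.0942 -0.0932 -0.0902] x [0.0138 0.0183 0.0225] z [0.0587 0.1549]
red 0.005 467 [-0.0988 -0.0917 -0.0843]
wrist -0.12 45 [[0.0128, -0.0022, -0.0516], [0.016, -0.001, -0.0506], [0.0192, 0.0008, -0.05]]
wrist 0.005 1200 [[-0.0122, -0.0053, 0.0198], [-0.0009, -0.0008, 0.0293], [0.0084, 0.0042, 0.0305]]
blue t [-0.0959 -0.0914 -0.0865] x [-0.0105  0.0021  0.0187] z [0.1157 0.1966]
```

View pics/c5.png

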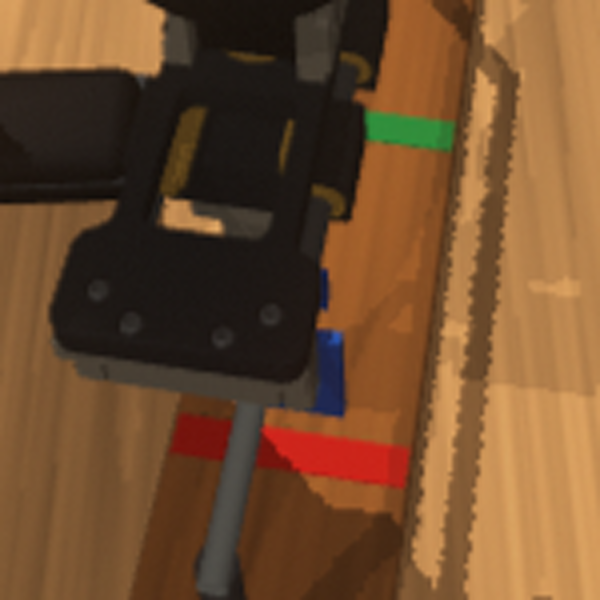

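The hanger, its tag edge visible at (330,370), is over the red band at t≈-0.092, against -0.0915 for the band. I lower it gently until it touches the rail.

Emit:
step_arm --targets '[[[0,0,0.005],[0,0,0],0],[[0,0,0.005],[0,0,0],0],[[0,0,0.005],[0,0,0],0],[[0,0,0.005],[0,0,0],0],[[0,0,0],[0,0,0],0],[[0,0,0],[0,0,0],0]]'

```text
clock: 13.03
eef_pos: [0.5121, -0.2838, 0.1641]
ee_rot: [0.002, 0.996, -0.092, 0.002]
ft_force: [0.6, -0.4, -0.8]
grip_width: 0.107
gripper_force: 25.0
```

Emit:
step_arm --targets '[[[0,0,0.005],[0,0,0],0],[[0,0,0.005],[0,0,0],0],[[0,0,0],[0,0,0],0],[[0,0,0],[0,0,0],0]]'

```text
clock: 13.37
eef_pos: [0.5123, -0.2839, 0.1635]
ee_rot: [0.002, 0.996, -0.092, 0.002]
ft_force: [-0.7, 1.2, 2.9]
grip_width: 0.108
gripper_force: 25.0
```

Contact shows as about 3 N. I ease the grip, then open slowly.

Emit:
step_arm --targets '[[[0,0,0],[0,0,0],0],[[0,0,0],[0,0,0],0],[[0,0,0],[0,0,0],0]]' --grip_force 4

```text
clock: 13.62
eef_pos: [0.5123, -0.284, 0.1634]
ee_rot: [0.002, 0.996, -0.092, 0.002]
ft_force: [-1.3, 0.5, 4.6]
grip_width: 0.11
gripper_force: 4.0
```

Emit:
step_arm --targets '[[[0,0,0],[0,0,0],0.13],[[0,0,0],[0,0,0],0.15],[[0,0,0],[0,0,0],0.18],[[0,0,0],[0,0,0],0.22],[[0,0,0],[0,0,0],0.28],[[0,0,0],[0,0,0],0.35],[[0,0,0],[0,0,0],0.4],[[0,0,0],[0,0,0],0.45],[[0,0,0],[0,0,0],0.45],[[0,0,0],[0,0,0],0.45]]'

```text
clock: 14.45
eef_pos: [0.5121, -0.2838, 0.1632]
ee_rot: [0.002, 0.996, -0.092, 0.002]
ft_force: [-0.3, -0.4, -0.8]
grip_width: 0.453
gripper_force: 0.0
```

```bash
cat >> h.py <<'E'
def chk(n,f):
    c=snap(n,f);P=pts(c);m=masks(c)['blue']&(P[...,2]<.21)&(P[...,2]>.03)&(abs(P[...,0]-.51)<.08)&(abs(P[...,1]+.284)<.06);q=P[m]
    t=(q[:,:2]-MID)@RA;x=(q[:,:2]-MID)@RX
    for lo,hi in((.03,.114),(.114,.15),(.15,.157),(.158,.21)):
        w=(q[:,2]>lo)&(q[:,2]<hi)
        if w.sum()>5:print(n,lo,w.sum(),'t',np.percentile(t[w],[2,50,98]).round(4),'x',np.percentile(x[w],[2,50,98]).round(4),'z',np.percentile(q[w,2],[2,98]).round(4))
E
python3 - <<'E'
from h import *
s=env.sense();print(s['ft_force'],s['grip_width'],hook())
chk('wrist','wrist6');chk('side','side6')
E
```

```text
[-0.31474343 -0.36748975 -0.79925462] 0.4531404194210782 (array([-0.    , -0.0907,  0.0002]), np.float64(0.27), np.float64(-0.08))
wrist 0.15 24 t [-0.0927 -0.0912 -0.0899] x [0.0105 0.0134 0.0168] z [0.1559 0.1569]
wrist 0.158 972 t [-0.0955 -0.0915 -0.0873] x [-0.0107 -0.      0.0097] z [0.1918 0.1942]
side 0.03 102 t [-0.0938 -0.093  -0.0905] x [0.0145 0.0184 0.0225] z [0.0552 0.1134]
```

View pics/wrist6.png

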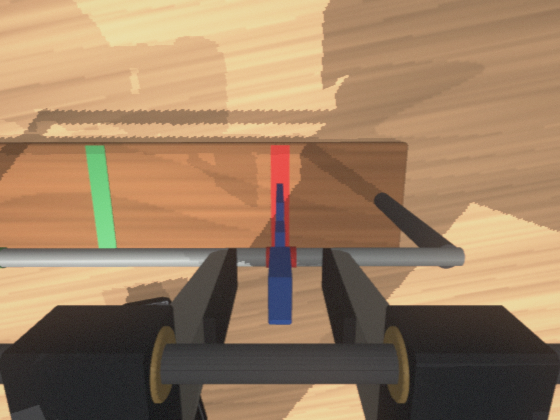

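The wrist view shows the hanger resting by itself, its tab at (280,295), centred on the red band at (281,257), with both fingers clear. I retract straight up.

Emit:
step_arm --targets '[[[0,0,-0.03],[0,0,0],0.45],[[0,0,-0.06],[0,0,0],0.45],[[0,0,-0.1],[0,0,0],0.45],[[0,0,-0.15],[0,0,0],0.45],[[0,0,-0.2],[0,0,0],0.45],[[0,0,-0.2],[0,0,0],0.45],[[0,0,-0.2],[0,0,0],0.45],[[0,0,-0.2],[0,0,0],0.45],[[0,0,-0.1],[0,0,0],0.45],[[0,0,0],[0,0,0],0.45]]'

```text
clock: 15.38
eef_pos: [0.513, -0.2841, 0.2905]
ee_rot: [0.003, 0.996, -0.092, 0.004]
ft_force: [0.2, -0.3, 0.1]
grip_width: 0.448
gripper_force: 0.0
```

Emit:
step_arm --targets '[[[0,0,0],[0,0,0],0.45],[[0,0,0],[0,0,0],0.45],[[0,0,0],[0,0,0],0.45],[[0,0,0],[0,0,0],0.45],[[0,0,0],[0,0,0],0.45],[[0,0,0],[0,0,0],0.45]]'

```text
clock: 15.88
eef_pos: [0.5116, -0.2833, 0.2866]
ee_rot: [0.001, 0.996, -0.092, 0.001]
ft_force: [0.0, -0.4, 0.1]
grip_width: 0.449
gripper_force: 0.0
```

```bash
python3 - <<'E'
from h import *
chk('wrist','wrist7');chk('side','side7');chk('wrist','wrist8')
i=cv2.imread('pics/side7.png');cv2.imwrite('pics/c7.png',cv2.resize(i[200:,180:430],(660,580),interpolation=cv2.INTER_CUBIC))
E
```

```text
wrist 0.03 12 t [-0.0922 -0.0913 -0.0904] x [0.0173 0.02   0.0217] z [0.1118 0.1136]
wrist 0.15 9 t [-0.092  -0.0912 -0.0903] x [0.0124 0.0146 0.0172] z [0.1561 0.157 ]
wrist 0.158 309 t [-0.0954 -0.091  -0.0874] x [-0.0099  0.0002  0.0094] z [0.1919 0.1945]
side 0.03 199 t [-0.0939 -0.0929 -0.09  ] x [-0.0191  0.0085  0.0214] z [0.0562 0.1137]
side 0.114 78 t [-0.0936 -0.0928 -0.0911] x [-0.0166 -0.0116  0.0186] z [0.1141 0.1496]
side 0.15 46 t [-0.0942 -0.0927 -0.0886] x [-0.0154 -0.0006  0.0178] z [0.1503 0.1569]
side 0.158 298 t [-0.0962 -0.0951 -0.0872] x [-0.0094  0.0007  0.0105] z [0.1588 0.1941]
wrist 0.03 9 t [-0.0923 -0.0914 -0.0905] x [0.0168 0.0193 0.021 ] z [0.1126 0.1137]
wrist 0.15 8 t [-0.0927 -0.0908 -0.0904] x [0.0132 0.0156 0.0173] z [0.1559 0.1569]
wrist 0.158 318 t [-0.0954 -0.0911 -0.0874] x [-0.0102  0.0004  0.0098] z [0.1915 0.1946]
```

View pics/c7.png

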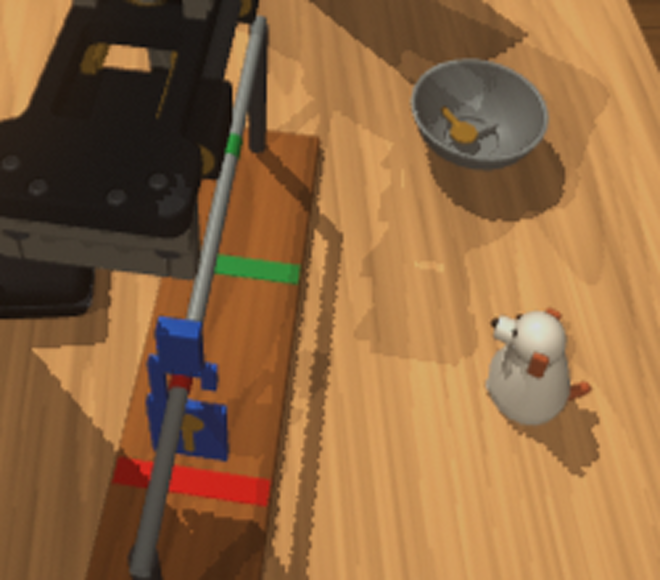

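The picture shows the hanger upright on the rail at the red band (180,383). The dog and bowl are in place and the gripper is clear. I hand the job in.

```bash
python3 -c "
from h import *
print(env.job_done())"
```

```text
the job is handed in; nothing more can be done
None
```

The blue hanger hangs by itself on the rail, upright, still and within about 1.5 mm of the red band's centre by my camera measurements. The other objects looked undisturbed, and I handed the job in at about 16 s of the 58 s allowed; no verdict was shown.

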